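# Stack spice tins in the holder up to its line

### The job

Put the spice tins away in the slotted wooden holder: stack the two deep tins in it one at a time, lying flat, so that the top of the stack comes level with the dark line round the holder's wall. Leave the shallow tin where it stands, since it would bring the stack out at the wrong height.

Things in the scene. Friction and masses are not known exactly. Their poses are not given: they have to be found in the camera images.
- holder_floor (a point): centre of the inner floor of the fixed, empty, light-wood tin holder. The floor is the top of a foot 96 mm across and 10 mm thick. On it stands an open tube, 68 mm inside, wall 5 mm, rim 76 mm and dark line 64 mm above the floor, with two slots 43 mm wide from rim to foot, on its +y and -y sides, that let fingers down beside a tin. z up the tube; yaw within 0.4 rad of the world axes.
- tin_a_mid (a point): first deep plain aluminium spice tin, a flat round disc, lid fixed on, 56 mm in diameter and 32 mm high, standing flat and loose on the worktop, about 90 g. The point is at its centre, half-way up (16 mm above its underside); z is the tin's axis, up. The two deep tins are alike and either may go in first; two of them stacked are 64 mm high.
- tin_b_mid (a point): second deep plain aluminium spice tin, a flat round disc, lid fixed on, 56 mm in diameter and 32 mm high, standing flat and loose on the worktop, about 90 g. The point is at its centre, half-way up (16 mm above its underside); z is the tin's axis, up. Same as the first.
- low_tin_mid (a point): the shallow tin, not to be used: plain aluminium spice tin, a flat round disc, lid fixed on, 56 mm in diameter and 18 mm high, standing flat and loose on the worktop, about 60 g. The point is at its centre, half-way up (9 mm above its underside); z is the tin's axis, up. Same diameter and look as the deep tins, only lower.
Things that resemble listed ones, but are neither listed nor needed, are in the scene too. Leave any turquoise look-alike of the part that bears tin_a_mid alone.

How it is judged:
By the outcome, as a careful person would: the job done as asked, in the order asked, and still so for the second after the job is handed in, with the robot touching nothing.
It also fails if it takes over 59 s, if anything falls off the work surface, if the arm or the gripper's body presses on something with over 40 N, if the wrist force passes 120 N, or if a joint passes its speed limit or range.

### The arm

A 7-joint arm with a two-finger parallel gripper is mounted at the origin on a cart in front of the work surface, level with it; the furniture and walls round the work are solid. World frame = base frame: x ahead of the robot, y to its left, z up, the work surface at z = 0. Lengths are in m, angles in rad, forces in N, time in s.
With the tool pointing down it reaches from about 0.35 to 0.9 m from the base axis. Payload 8.1 kg.
Tool frame: the origin (TCP) lies midway between the tips of the shut fingers; the grasp point (between the pads) lies arm.grasp_offset behind it (arm.grasp_offset is the distance from the TCP to the grasp point, in m); z points along the fingers, y is the line along which they close (so a half turn about z gives the same grasp; the last joint's range is limited). The gripper opens to 92 mm and grips with 3 to 60 N. Pads are 19 mm wide; open, the fingers measure 130 mm over their backs; the gripper's body (75 mm by 190 mm) begins 47 mm behind the grasp point.
Start: joints at [1.173, 0.434, 0.025, 1.573, -0.012, 1.134, -0.075], TCP at [0.182, -0.598, 0.227] pointing down, gripper open.
Joint ranges: [-2.62, 2.62], [-0.44, 2.09], [-1.27, 1.32], [0.08, 2.57], [-1.32, 4.46], [0.12, 2], [-2.74, 2.74]. Speed limits (rad/s): [2.22, 2.22, 3.01, 3.01, 3.14, 3.14, 3.14].

### API

Orientations are given as a rotation vector (axis times angle).
In Python, from cell import observe, imaging, arm gives the robot as it stands.
- The arm moves only by the tool apply_moves, never from a script. Its argument "commands" is a list of rows, each a list of 5 numbers: the opening in per cent of the stroke, from 0 (shut) to 100 (fully open), then the shift along the world's x, y, z in units of 0.06 m (1.0 is 0.06 m), then the turn about the world's z in units of 0.5 rad (1.0 is 0.5 rad). A call has 1 to 12 rows; each row shifts and turns the commanded pose from where the row before left it; what a row does not reach is not made up. A row lasts 1/8 s, in which the tool goes at most 62.5 mm and 10.7 degrees, less where a joint would pass 70% of its speed; a pose out of reach is approached as far as the arm can. A call with a number of a shift or a turn outside -1 to 1 is refused whole. A call with a gripper value outside its range is refused whole. The fingers move at their own pace and stop on an object; "newtons" is the grip in N (left out, the last holds). Time passes only in rows, so rows that do not move let the fingers close. It gives the time, the measured TCP pose, the force, the opening and the grip force at its end, in the units of the state.
- observe(): the state, without advancing time (a new reading comes with each control period).
- imaging.get_image(name): name is "scene" or "top" or "wrist"; returns (picture, depth): 400x640x3 uint8, red, green, blue; 400x640 float32, m along the optical axis (not along the pixel's ray), 0 where there is no reading.
- imaging.camera_params(name): a dict with "camera_matrix" (3x3 intrinsics, pixels), "origin" and "rotation" of the camera in the world; the wrist camera has in their place "tool_from_camera" (4x4, takes a point from camera to tool coordinates, whose origin is the TCP and whose axes are the flange's). Camera axes: x right, y up, looking along -z (the intrinsics and any distortion apply to the point x, -y, -z); pixel columns grow to the right and rows downward; lengths in m; the calibration is good to about 2 mm. A picture is of the moment at which its call begins: read the wrist's pose just before it. camera_params takes no time and is no camera call.
- arm.sign_off(): hands the job in; it is judged then, once.
The state is a dict: "clock": time; "joints": joint angles; "dq": joint speeds; "joint_efforts": joint torques, N m; "position": TCP position; "ee_rot": TCP orientation; "force": force on the tool from outside, world axes, zero at the start; "ft_torque": the same for the moment, N m; "width": opening from 0.0 (shut) to 1.0 (fully open); "gripper_force": force on a finger pad.
Only numpy, scipy, OpenCV 4.12 (cv2) and the standard library are available. Lean on these libraries where they do the work, as an engineer would, in place of code of your own. Each camera call takes 0.05 s, during which the arm holds its last target. There are 200 camera calls.

## Working session

There is one attempt and no reset: what is moved stays moved. The work goes in short steps, Python scripts to look and compute and a tool call to move; the robot and the scene stay as the last step left them, time stands still between calls to the robot, and variables do not carry over. Pictures are saved under pics/ and viewed, at most 10 in all, crops included, and the job is handed in when it is done.

Besides the shell and the picture viewer there is one more tool, called after "Emit:" as a command line: name --pt "numbers of a row" for each row, then --argument value for the rest. apply_moves: Moves the arm, as the interface text tells. Its arguments: {"type":"object","properties":{"commands":{"type":"array"},"newtons":{"type":"number"}},"required":["commands"]}

```bash
mkdir -p pics; ls; cat > h.py <<'E'
import numpy as np,cv2
from cell import observe,imaging,arm
from scipy.spatial.transform import Rotation as R
def cam(name,s=None):
    p=imaging.camera_params(name);K=np.array(p["camera_matrix"])
    if name=="wrist":
        T=np.array(p["tool_from_camera"]);Rt=R.from_rotvec(s["ee_rot"]).as_matrix()
        return K,Rt@T[:3,3]+np.array(s["position"]),Rt@T[:3,:3]
    return K,np.array(p["origin"]),np.array(p["rotation"])
def cloud(d,c):
    K,o,Rm=c;v,u=np.mgrid[0:d.shape[0],0:d.shape[1]]
    x=(u-K[0,2])/K[0,0]*d;y=(v-K[1,2])/K[1,1]*d
    return np.stack([x,-y,-d],-1)@Rm.T+o
def grab(name):
    s=observe();im,d=imaging.get_image(name);return im,d,cloud(d,cam(name,s))
E
python3 - <<'E'
from h import *
print(observe(),arm.grasp_offset,imaging.camera_params("top"),imaging.camera_params("scene")['origin'])
for n in("top","scene"):
    im,d,P=grab(n);cv2.imwrite(f"pics/{n}0.png",im[...,::-1]);np.save(n+"0.npy",P)
E
```

```text
pics
{'clock': 0.0, 'joints': array([ 1.17337959,  0.43523885,  0.0249702 ,  1.57411059, -0.01161031,
        1.13398818, -0.07512509]), 'dq': array([ 7.10305471e-04, -5.64091248e-04, -1.05860279e-03, -2.26184798e-03,
        8.10568666e-05, -3.19704475e-04,  4.75347604e-04]), 'joint_efforts': array([ 3.71681199e-04, -6.67859101e+01,  9.85175259e-01, -3.14462364e+01,
       -6.04624534e-02,  4.29386110e-02,  1.71250563e-04]), 'position': array([ 0.18140176, -0.59755461,  0.22592986]), 'ee_rot': array([-3.10600434e+00, -4.61042564e-01,  5.77102360e-04]), 'force': array([0.26519063, 0.53078356, 0.24513861]), 'ft_torque': array([ 0.03123733, -0.0285237 , -0.05413758]), 'gripper_force': 0.0, 'width': 1.0030085988878044} 0.0188 {'camera_matrix': array([[365.94372635,   0.        , 321.8586241 ],
       [  0.        , 365.94372635, 205.51807632],
       [  0.        ,   0.        ,   1.        ]]), 'origin': array([ 0.38124693, -0.04749339,  0.88301637]), 'rotation': array([ 0.18089756, -0.12844227, -1.56305401])} [-0.09670579  0.53733138  0.6414519 ]Traceback (most recent call last):
  File "<stdin>", line 4, in <module>
  File "h.py", line 15, in grab
    s=observe();im,d=imaging.get_image(name);return im,d,cloud(d,cam(name,s))
                                                         ~~~~~^^^^^^^^^^^^^^^
  File "h.py", line 13, in cloud
    return np.stack([x,-y,-d],-1)@Rm.T+o
           ~~~~~~~~~~~~~~~~~~~~~~~~~~~^~
ValueError: operands could not be broadcast together with shapes (400,640) (3,)
```

```bash
sed -i 's/return K,np.array(p\["origin"\]),np.array(p\["rotation"\])/return K,np.array(p["origin"]),R.from_rotvec(p["rotation"]).as_matrix()/' h.py
python3 - <<'E'
from h import *
print({k:v for k,v in imaging.camera_params("wrist").items()})
for n in("top","scene"):
    im,d,P=grab(n);cv2.imwrite(f"pics/{n}0.png",im[...,::-1]);np.save(n+"0.npy",P)
E
```

```text
{'camera_matrix': array([[305.22272658,   0.        , 317.25128426],
       [  0.        , 305.22272658, 202.81231419],
       [  0.        ,   0.        ,   1.        ]]), 'tool_from_camera': array([[ 4.65950714e-04,  9.51858116e-01,  3.06538595e-01,
         8.26859903e-02],
       [ 9.99999540e-01, -1.86596079e-04, -9.40623831e-04,
         2.50038979e-04],
       [-8.38141528e-04,  3.06538892e-01, -9.51857765e-01,
        -1.57786626e-01],
       [ 0.00000000e+00,  0.00000000e+00,  0.00000000e+00,
         1.00000000e+00]])}
```

View pics/top0.png

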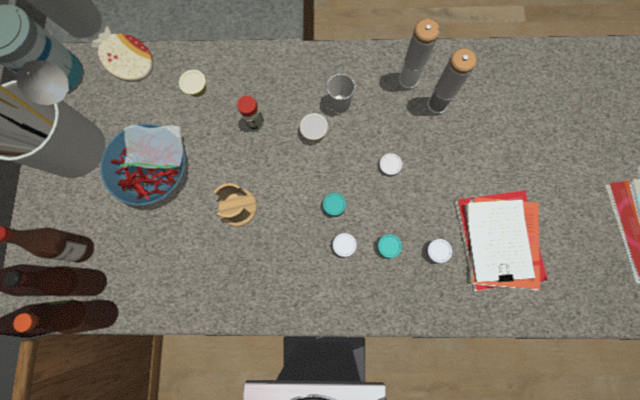

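View pics/scene0.png

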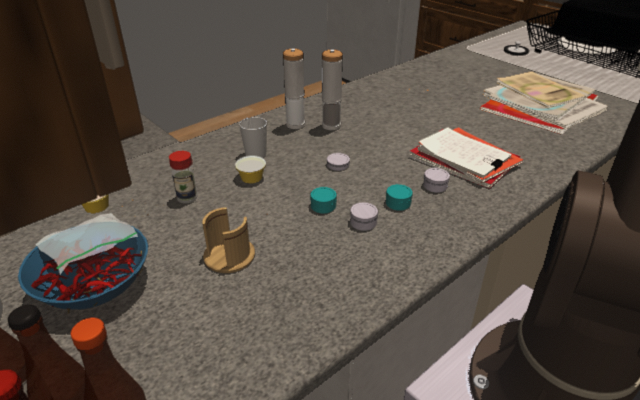

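Top view: plain tins at (391,163), (344,245) and (440,251), turquoise look-alikes at (334,205) and (390,246), the holder at (236,205). Next I measure heights and make an enlarged crop.

```bash
python3 - <<'E'
from h import *
P=np.load("top0.npy")
t=P[...,2]
print("table z",np.median(t[260:320,200:280]))
for n,(u,v) in dict(A=(391,163),B=(344,245),C=(440,251),T1=(334,205),T2=(390,246),white=(314,126)).items():
    r=22;Q=P[v-r:v+r,u-r:u+r].reshape(-1,3);zt=np.median(P[v-3:v+4,u-3:u+4,2])
    S=Q[(Q[:,2]>zt-.004)&(Q[:,2]<zt+.006)]
    S=S[np.linalg.norm(S[:,:2]-P[v,u,:2],axis=1)<.045]
    (c,rad)=cv2.minEnclosingCircle(S[:,:2].astype(np.float32))
    print(n,"ztop",zt.round(4),"mean",S[:,:2].mean(0).round(4),"circ",np.round(c,4),round(rad,4),len(S))
Q=P[170:240,195:275].reshape(-1,3)
S=Q[(Q[:,2]>.08)&(Q[:,2]<.1)]
c,rad=cv2.minEnclosingCircle(S[:,:2].astype(np.float32));print("rim",c,rad,len(S),np.median(S[:,2]))
# slot azimuths
a=np.degrees(np.arctan2(S[:,1]-c[1],S[:,0]-c[0]));h=np.histogram(a,36,(-180,180));print(list(zip(h[1].astype(int),h[0])))
im=cv2.imread("pics/top0.png")
a=cv2.resize(im[165:245,195:275],(400,400),interpolation=3)
b=cv2.resize(im[145:275,320:460],(431,400),interpolation=3)
cv2.imwrite("pics/crop0.png",np.hstack([a,b[:,:400]]))
P=np.load("scene0.npy")
for n,(u,v) in dict(A=(338,158),B=(364,211),C=(436,174)).items(): print(n,P[v-2:v+3,u-2:u+3].reshape(-1,3).mean(0).round(4))
E
```

```text
table z 0.0001530824233107464
A ztop 0.0169 mean [ 0.6585 -0.1847] circ [ 0.6589 -0.1848] 0.0282 393
B ztop 0.0311 mean [ 0.459 -0.07 ] circ [ 0.4593 -0.0701] 0.0279 446
C ztop 0.0311 mean [ 0.4459 -0.2877] circ [ 0.4464 -0.288 ] 0.0282 473
T1 ztop 0.0312 mean [ 0.5557 -0.0467] circ [ 0.5565 -0.0462] 0.0281 422
T2 ztop 0.0315 mean [ 0.4568 -0.1744] circ [ 0.4568 -0.1745] 0.0279 455
white ztop 0.0383 mean [0.7493 0.0041] circ [0.7498 0.0041] 0.0352 598
rim (0.5543032288551331, 0.1913701295852661) 0.03965093567967415 165 0.08602293084365242
[(np.int64(-180), np.int64(9)), (np.int64(-170), np.int64(9)), (np.int64(-160), np.int64(9)), (np.int64(-150), np.int64(8)), (np.int64(-140), np.int64(10)), (np.int64(-130), np.int64(9)), (np.int64(-120), np.int64(2)), (np.int64(-110), np.int64(0)), (np.int64(-100), np.int64(0)), (np.int64(-90), np.int64(0)), (np.int64(-80), np.int64(0)), (np.int64(-70), np.int64(0)), (np.int64(-60), np.int64(0)), (np.int64(-50), np.int64(0)), (np.int64(-40), np.int64(8)), (np.int64(-30), np.int64(6)), (np.int64(-20), np.int64(6)), (np.int64(-10), np.int64(8)), (np.int64(0), np.int64(9)), (np.int64(10), np.int64(7)), (np.int64(20), np.int64(7)), (np.int64(30), np.int64(11)), (np.int64(40), np.int64(9)), (np.int64(50), np.int64(8)), (np.int64(60), np.int64(3)), (np.int64(70), np.int64(0)), (np.int64(80), np.int64(0)), (np.int64(90), np.int64(0)), (np.int64(100), np.int64(0)), (np.int64(110), np.int64(0)), (np.int64(120), np.int64(0)), (np.int64(130), np.int64(0)), (np.int64(140), np.int64(4)), (np.int64(150), np.int64(8)), (np.int64(160), np.int64(6)), (np.int64(170), np.int64(9))]
A [ 0.662  -0.187   0.0168]
B [ 0.4584 -0.0682  0.0306]
C [ 0.4484 -0.2873  0.0309]
```

View pics/crop0.png

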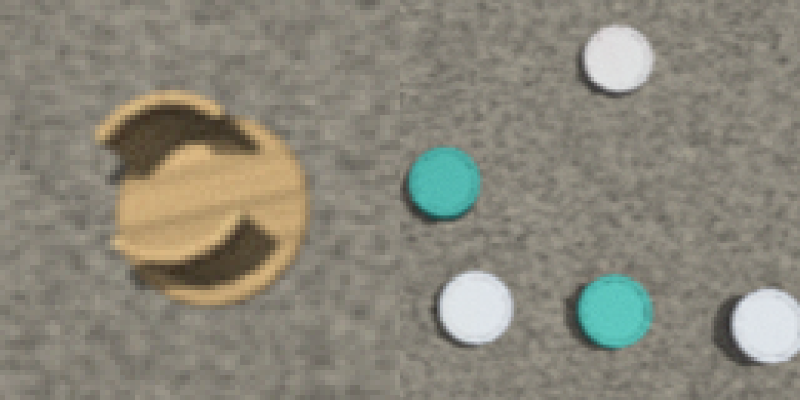

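Tin A at (391,163) has its top at 17 mm, so it is the shallow one. B at (344,245) and C at (440,251) are aluminium with tops at 31 mm, so they are the deep pair. The turquoise ones at (334,205) and (390,246) stay where they are. The holder centre is about (0.554, 0.191) with yaw about +0.2 rad and slots at about 101° and -79°. The crop confirms this.

The gripper body would hit the rim if TCP z went below about 0.020, so I grip high, about 14 mm above the tin's underside. First I move above C.

Emit:
apply_moves --pt "100 0.44 0.52 -0.13 -0.2" --pt "100 0.44 0.52 -0.13 0" --pt "100 0.44 0.52 -0.13 0" --pt "100 0.44 0.52 -0.13 0" --pt "100 0.44 0.52 -0.13 0" --pt "100 0.44 0.52 -0.13 0" --pt "100 0.44 0.52 -0.13 0" --pt "100 0.44 0.52 -0.13 0" --pt "100 0.44 0.52 -0.13 0" --pt "100 0.44 0.52 -0.13 0" --pt "100 0 0 0 0" --pt "100 0 0 0 0" --newtons 20

```text
clock: 1.65
position: [0.4451, -0.2864, 0.1486]
ee_rot: [3.127, 0.305, -0.001]
force: [-0.1, 0.5, 0.1]
width: 1.0
gripper_force: 0.0
```

```bash
cat >> h.py <<'E'
def pose():
    s=observe();m=R.from_rotvec(s["ee_rot"]).as_matrix()
    print("t",round(s["clock"],2),"p",s["position"].round(4),"yaz",np.degrees(np.arctan2(m[1,1],m[0,1])).round(1),"tilt",np.degrees(np.arccos(-m[2,2])).round(2),"w",round(s["width"],3),"F",s["force"].round(1),"gf",s["gripper_force"]);return s
def circ(P,xy,z0,z1,r=.05):
    Q=P.reshape(-1,3);S=Q[(Q[:,2]>z0)&(Q[:,2]<z1)&(np.hypot(Q[:,0]-xy[0],Q[:,1]-xy[1])<r)]
    c,rad=cv2.minEnclosingCircle(S[:,:2].astype(np.float32));print("circ",np.round(c,4),round(rad,4),"mean",S.mean(0).round(4),len(S));return S
E
python3 - <<'E'
from h import *
pose();im,d,P=grab("wrist");cv2.imwrite("pics/w1.png",im[...,::-1])
circ(P,(.447,-.288),.025,.04)
E
```

```text
t 1.65 p [ 0.4451 -0.2864  0.1486] yaz -78.8 tilt 0.04 w 1.0 F [-0.1  0.5  0.1] gf 0.0
circ [ 0.446  -0.2891] 0.0282 mean [ 0.4471 -0.2891  0.0309] 2645
```

View pics/w1.png

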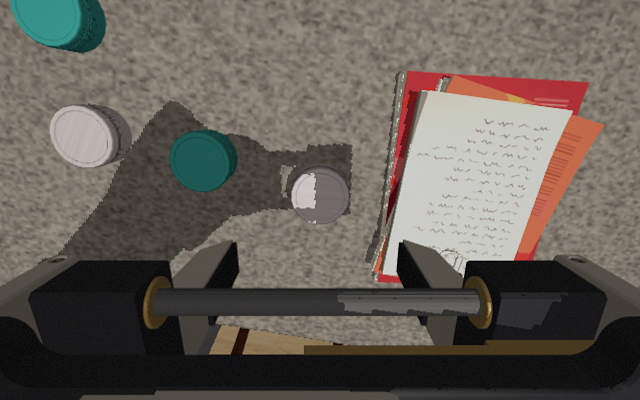

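The wrist view shows tin C at (320,195) with the notebook edge at about (380,260), near where the right finger will land. I check that clearance.

```bash
python3 - <<'E'
from h import *
im,d,P=grab("wrist")
Pt=np.load("top0.npy")
c=np.array([.4466,-.2888]);
for nm,X in(("w",P),("t",Pt)):
  for az in(-78.8,-90,-100,-110,-60,-50):
    u=np.array([np.cos(np.radians(az)),np.sin(np.radians(az))]);n=np.array([-u[1],u[0]])
    Q=X.reshape(-1,3);r=(Q[:,:2]-c)@u;w=(Q[:,:2]-c)@n
    out=[]
    for a in range(30,75,5):
        for sg in(1,):
            m=(abs(w)<.013)&(r*sg>a/1e3)&(r*sg<(a+5)/1e3);out.append(round(float(np.percentile(Q[m,2],95))*1e3,1) if m.sum()>1 else None)
    print(nm,az,out)
E
```

```text
w -78.8 [1.0, 0.9, 191.6, 226.1, 194.9, 194.2, 189.8, 11.5, 29.1]
w -90 [1.0, 1.0, 209.8, 216.9, 0.9, 0.8, 0.8, 11.1, 28.6]
w -100 [0.9, 0.9, 195.1, 209.7, 0.9, 0.9, 0.9, 8.4, 26.0]
w -110 [1.0, 0.9, 1.1, 1.0, 1.0, 0.9, 0.9, 0.8, 11.4]
w -60 [257.2, 257.2, 257.1, 256.8, 256.9, 256.9, 257.0, 257.1, 256.0]
w -50 [257.2, 257.1, 257.1, 257.0, 257.0, 256.8, 256.9, 257.1, 255.5]
t -78.8 [None, 1.9, 2.1, 2.3, 2.5, 3.3, 1.5, 14.1, 30.1]
t -90 [None, 2.1, 1.9, 2.4, 2.5, 2.0, 1.5, 13.1, 30.1]
t -100 [-0.7, 1.7, 2.6, 3.1, 3.2, 1.5, 1.6, 11.0, 27.4]
t -110 [None, 2.2, 2.4, 4.3, 1.8, 1.3, 1.9, 3.3, 14.4]
t -60 [None, 2.1, 2.6, 2.2, 2.8, 4.2, 1.6, 9.2, 14.4]
t -50 [2.9, 0.9, 2.2, 1.8, 2.8, 3.0, 2.3, 3.4, 9.1]
```

The notebook starts 65 mm out. With 80% opening the finger backs sit at 56 mm, so there is room. I descend on C and grip.

Emit:
apply_moves --pt "80 0.025 -0.04 -0.3 0" --pt "80 0 0 -0.4 0" --pt "80 0 0 -0.4 0" --pt "80 0 0 -0.4 0" --pt "80 0 0 -0.4 0" --pt "80 0 0 -0.25 0" --pt "80 0 0 -0.1 0" --pt "80 0 0 0 0" --pt "80 0 0 0 0"

```text
clock: 2.88
position: [0.4475, -0.2888, 0.0145]
ee_rot: [3.126, 0.305, 0.002]
force: [1.5, 0.1, -0.1]
width: 0.799
gripper_force: 0.0
```

Emit:
apply_moves --pt "45 0 0 0 0" --pt "45 0 0 0 0" --pt "45 0 0 0 0" --pt "45 0 0 0 0" --pt "45 0 0 0 0" --pt "45 0 0 0 0" --newtons 20

```text
clock: 3.62
position: [0.4472, -0.2885, 0.014]
ee_rot: [3.126, 0.305, 0.001]
force: [-0.7, 0.1, 5.8]
width: 0.601
gripper_force: 20.0
```

Emit:
apply_moves --pt "45 0 0 0.2 0" --pt "45 0 0 0.6 0" --pt "45 0 0 0.8 0" --pt "45 0 0 0.8 0" --pt "45 0 0 0.3 0" --pt "45 0 0 0 0"

```text
clock: 4.38
position: [0.4478, -0.2889, 0.1775]
ee_rot: [3.125, 0.305, 0.004]
force: [-0.1, -0.5, -1.5]
width: 0.599
gripper_force: 20.0
```

Emit:
apply_moves --pt "45 0.14 0.6 0 0" --pt "45 0.14 0.65 0 0" --pt "45 0.14 0.65 0 0" --pt "45 0.14 0.65 0 0" --pt "45 0.14 0.65 0 0" --pt "45 0.14 0.65 0 0" --pt "45 0.14 0.65 0 0" --pt "45 0.14 0.65 0 0" --pt "45 0.14 0.65 0 0" --pt "45 0 0.65 0 0" --pt "45 0 0.3 0 0" --pt "45 0 0 0 0"

```text
clock: 5.88
position: [0.522, 0.1172, 0.1749]
ee_rot: [3.126, 0.309, -0.002]
force: [-0.2, -1.5, -0.9]
width: 0.599
gripper_force: 20.0
```

```bash
python3 - <<'E'
from h import *
from scipy.optimize import least_squares
pose();im,d,P=grab("wrist");cv2.imwrite("pics/w2.png",im[...,::-1])
for X in(P,np.load("top0.npy"),np.load("scene0.npy")):
    S=circ(X,(.554,.191),.081,.092,.046)
    f=lambda p:np.abs(np.hypot(S[:,0]-p[0],S[:,1]-p[1])-.0365)
    r=least_squares(lambda p:np.clip(f(p)-.0025,0,None)+f(p)*.05,[.554,.191],loss='soft_l1',f_scale=.002)
    a=np.degrees(np.arctan2(S[:,1]-r.x[1],S[:,0]-r.x[0]));print("fit",r.x.round(4),np.histogram(a,36,(-180,180))[0])
E
```

```text
t 5.88 p [0.522  0.1172 0.1749] yaz -78.7 tilt 0.09 w 0.599 F [-0.2 -1.5 -0.9] gf 19.99988812225638
circ [0.5541 0.1907] 0.0393 mean [0.5558 0.1915 0.0853] 1164
fit [0.5543 0.1906] [57 52 49 50 49 46 28  0  0  0  0  0  0  0 49 59 62 60 58 58 56 61 60 66
 22  0  0  0  0  0  0  0 49 60 58 55]
circ [0.5543 0.1914] 0.0397 mean [0.5537 0.191  0.0859] 157
fit [0.5539 0.1913] [9 9 7 8 8 9 3 0 0 0 0 0 0 0 8 6 5 8 9 7 8 8 9 8 3 0 0 0 0 0 0 0 5 6 5 9]
circ [0.5547 0.1931] 0.0407 mean [0.5519 0.1936 0.0848] 233
fit [0.5539 0.1932] [14 12 12  9  9  6  5  0  0  0  0  0  0  0 10 13 12 15 11 10  9  9  8  9
  6  0  0  0  0  0  0  0 11 15 16 12]
```

View pics/w2.png

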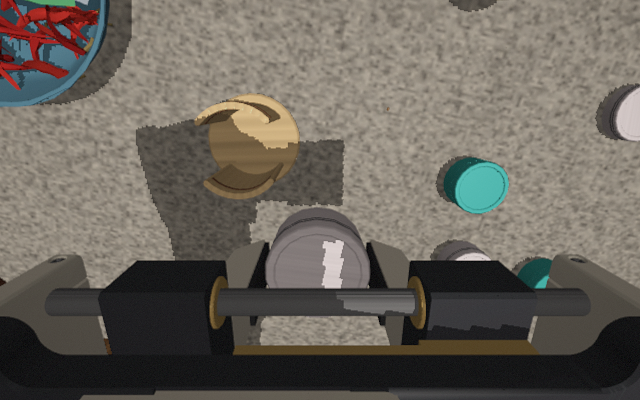

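The holder is at (245,145) in the wrist view, and the three cameras agree on about (0.5543, 0.191) with slots at about -78°, which matches the tool yaw. The tin is held level. I move above the holder.

Emit:
apply_moves --pt "45 0.2 0.4 0 0" --pt "45 0.2 0.5 0 0" --pt "45 0.14 0.33 -0.2 0" --pt "45 0 0 -0.4 0" --pt "45 0 0 -0.4 0" --pt "45 0 0 0 0" --pt "45 0 0 0 0" --pt "45 0 0 0 0"

```text
clock: 6.92
position: [0.5558, 0.1902, 0.1167]
ee_rot: [-3.127, -0.305, -0.002]
force: [-0.8, -0.3, -1.5]
width: 0.602
gripper_force: 20.0
```

```bash
python3 - <<'E'
from h import *
pose();im,d,P=grab("wrist");circ(P,(.5543,.191),.132,.14,.04);
E
```

```text
t 6.92 p [0.5558 0.1902 0.1167] yaz -78.9 tilt 0.09 w 0.602 F [-0.8 -0.3 -1.5] gf 19.999828319996595
circ [0.5643 0.1929] 0.0383 mean [0.5621 0.1912 0.1338] 6121
```

Emit:
apply_moves --pt "45 -0.02 0.015 -0.15 0" --pt "45 0 0 -0.2 0" --pt "45 0 0 -0.2 0" --pt "45 0 0 -0.2 0" --pt "45 0 0 -0.2 0" --pt "45 0 0 -0.2 0" --pt "45 0 0 -0.15 0" --pt "45 0 0 -0.1 0" --pt "45 0 0 -0.08 0" --pt "45 0 0 0 0" --pt "45 0 0 0 0"

```text
clock: 8.35
position: [0.5541, 0.1913, 0.0272]
ee_rot: [-3.127, -0.305, -0.001]
force: [-0.1, -0.4, -1.2]
width: 0.6
gripper_force: 20.0
```

Emit:
apply_moves --pt "45 0 0 -0.025 0" --pt "45 0 0 -0.02 0" --pt "45 0 0 0 0" --pt "45 0 0 0 0"

```text
clock: 8.85
position: [0.5539, 0.1912, 0.0243]
ee_rot: [3.127, 0.305, 0.0]
force: [-0.4, 0.3, -0.6]
width: 0.6
gripper_force: 20.0
```

Emit:
apply_moves --pt "66 0 0 0 0" --pt "72 0 0 0 0" --pt "78 0 0 0 0" --pt "78 0 0 0 0" --pt "78 0 0 0.2 0" --pt "78 0 0 0.4 0" --pt "78 0 0 0.6 0" --pt "78 0 0 0.8 0" --pt "78 0 0 0.6 0" --pt "78 0 0 0 0"

```text
clock: 10.1
position: [0.5557, 0.1922, 0.1843]
ee_rot: [-3.125, -0.305, -0.01]
force: [-0.1, -0.2, 0.1]
width: 0.778
gripper_force: 0.0
```

Emit:
apply_moves --pt "78 -0.15 -0.5 0 0" --pt "78 -0.15 -0.5 0 0" --pt "78 -0.15 -0.5 0 0" --pt "78 -0.2 -0.5 0 0" --pt "78 -0.2 -0.5 0 0" --pt "78 -0.2 -0.5 0 0" --pt "78 -0.2 -0.5 0 0" --pt "78 -0.2 -0.5 0 0" --pt "78 -0.14 -0.35 0 0" --pt "78 0 0 0 0" --pt "78 0 0 0 0"

```text
clock: 11.48
position: [0.4586, -0.069, 0.1802]
ee_rot: [-3.126, -0.306, -0.0]
force: [0.3, 0.1, -0.1]
width: 0.783
gripper_force: 0.0
```

```bash
python3 - <<'E'
from h import *
pose();im,d,P=grab("wrist");cv2.imwrite("pics/w3.png",im[...,::-1]);circ(P,(.459,-.0695),.025,.04,.045)
im,d,P=grab("top");circ(P,(.5543,.191),.035,.05,.03)
S=P.reshape(-1,3);m=(np.hypot(S[:,0]-.5543,S[:,1]-.191)<.028)&(S[:,2]<.06);S=S[m&(S[:,2]>.03)];print(S[:,2].std(),np.linalg.lstsq(np.c_[S[:,:2],np.ones(len(S))],S[:,2],rcond=None)[0])
cv2.imwrite("pics/t3.png",np.hstack([cv2.resize(im[165:245,195:275,::-1],(400,400),interpolation=3),cv2.resize(im[145:275,320:460,::-1],(400,400),interpolation=3)]))
E
```

```text
t 11.47 p [ 0.4586 -0.069   0.1802] yaz -78.8 tilt 0.02 w 0.783 F [ 0.3  0.1 -0.1] gf 0.0
circ [ 0.4592 -0.0713] 0.0282 mean [ 0.4604 -0.071   0.0309] 2185
circ [0.5525 0.191 ] 0.0281 mean [0.5548 0.1922 0.0415] 367
0.0017045022051423709 [0.00108483 0.01614444 0.0378126 ]
```

View pics/t3.png

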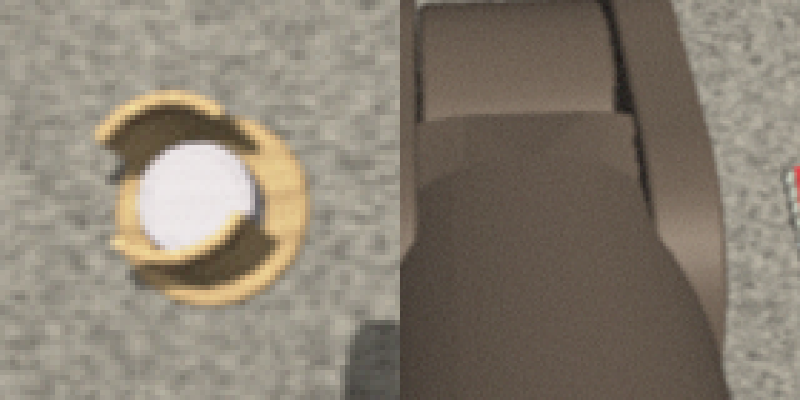

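The crop shows the first tin lying flat in the holder, top at about 0.041 and centred. Next is tin B.

Emit:
apply_moves --pt "80 0.01 -0.025 -0.3 0" --pt "80 0 0 -0.45 0" --pt "80 0 0 -0.45 0" --pt "80 0 0 -0.45 0" --pt "80 0 0 -0.45 0" --pt "80 0 0 -0.4 0" --pt "80 0 0 -0.2 0" --pt "80 0 0 -0.07 0" --pt "80 0 0 0 0" --pt "80 0 0 0 0"

```text
clock: 12.82
position: [0.4596, -0.0713, 0.0147]
ee_rot: [3.126, 0.305, 0.002]
force: [0.3, 0.3, -0.3]
width: 0.801
gripper_force: 0.0
```

Emit:
apply_moves --pt "45 0 0 0 0" --pt "45 0 0 0 0" --pt "45 0 0 0 0" --pt "45 0 0 0 0" --pt "45 0 0 0 0" --pt "45 0 0 0 0" --newtons 20

```text
clock: 13.58
position: [0.4592, -0.0713, 0.0143]
ee_rot: [3.127, 0.305, 0.001]
force: [-1.1, -1.4, 5.6]
width: 0.603
gripper_force: 20.0
```

Emit:
apply_moves --pt "45 0 0 0.2 0" --pt "45 0 0 0.6 0" --pt "45 0 0 0.8 0" --pt "45 0 0 0.8 0" --pt "45 0 0 0.3 0" --pt "45 0 0 0 0"

```text
clock: 14.32
position: [0.4598, -0.0713, 0.1777]
ee_rot: [3.126, 0.305, 0.005]
force: [-0.7, -0.7, -1.5]
width: 0.601
gripper_force: 20.0
```

Emit:
apply_moves --pt "45 0.15 0.4 0 0" --pt "45 0.2 0.5 0 0" --pt "45 0.2 0.5 0 0" --pt "45 0.2 0.5 0 0" --pt "45 0.2 0.5 0 0" --pt "45 0.2 0.5 0 0" --pt "45 0.2 0.5 0 0" --pt "45 0.2 0.5 0 0" --pt "45 0.05 0.4 0 0" --pt "45 0 0 0 0" --pt "45 0 0 0 0"

```text
clock: 15.7
position: [0.5544, 0.1856, 0.1749]
ee_rot: [3.126, 0.305, -0.003]
force: [0.2, -0.7, -0.6]
width: 0.601
gripper_force: 20.0
```

Emit:
apply_moves --pt "45 0 0.09 -0.3 0" --pt "45 0 0 -0.4 0" --pt "45 0 0 -0.35 0" --pt "45 0 0 -0.2 0" --pt "45 0 0 -0.2 0" --pt "45 0 0 -0.2 0" --pt "45 0 0 -0.15 0" --pt "45 0 0 -0.1 0" --pt "45 0 0 0 0" --pt "45 0 0 0 0"

```text
clock: 16.95
position: [0.5553, 0.1923, 0.0624]
ee_rot: [-3.127, -0.305, -0.001]
force: [-0.2, -0.6, -0.4]
width: 0.6
gripper_force: 20.0
```

Now 6 mm further down, in small steps.

Emit:
apply_moves --pt "45 -0.01 -0.01 -0.04 0" --pt "45 0 0 -0.035 0" --pt "45 0 0 -0.025 0" --pt "45 0 0 0 0" --pt "45 0 0 0 0"

```text
clock: 17.58
position: [0.5546, 0.1915, 0.0563]
ee_rot: [3.127, 0.305, 0.0]
force: [-1.7, -1.3, 5.4]
width: 0.601
gripper_force: 20.0
```

In light contact (5 N), so I release and retreat.

Emit:
apply_moves --pt "66 0 0 0 0" --pt "72 0 0 0 0" --pt "78 0 0 0 0" --pt "78 0 0 0 0" --pt "78 0 0 0.2 0" --pt "78 0 0 0.4 0" --pt "78 0 0 0.6 0" --pt "78 0 0 0.8 0" --pt "78 0 0 0.3 0" --pt "78 0 0 0 0"

```text
clock: 18.82
position: [0.5554, 0.192, 0.1963]
ee_rot: [-3.126, -0.305, -0.006]
force: [-0.3, 0.9, -1.1]
width: 0.778
gripper_force: 0.0
```

Emit:
apply_moves --pt "78 -0.3 -0.5 0 0" --pt "78 -0.3 -0.6 0 0" --pt "78 -0.3 -0.6 0 0" --pt "78 -0.3 -0.6 0 0" --pt "78 0 -0.6 0 0" --pt "78 0 -0.3 0 0" --pt "78 0 0 0 0" --pt "78 0 0 0 0"

```text
clock: 19.82
position: [0.4822, 0.0006, 0.1936]
ee_rot: [-3.126, -0.307, 0.001]
force: [0.3, 1.1, 0.1]
width: 0.781
gripper_force: 0.0
```

```bash
python3 - <<'E'
from h import *
pose();im,d,P=grab("top");S=circ(P,(.5543,.191),.06,.08,.029)
print(np.percentile(S[:,2],[5,50,95]),np.linalg.lstsq(np.c_[S[:,:2],np.ones(len(S))],S[:,2],rcond=None)[0][:2])
im2,_,_=grab("scene")
cv2.imwrite("pics/f.png",np.hstack([cv2.resize(im[165:245,195:275,::-1],(400,400),interpolation=3),cv2.resize(im2[190:290,180:280,::-1],(400,400),interpolation=3)]))
E
```

```text
t 19.82 p [0.4822 0.0006 0.1936] yaz -78.8 tilt 0.06 w 0.781 F [0.3 1.1 0.1] gf 0.0
circ [0. 0.] 0.0 mean [nan nan nan] 0h.py:21: RuntimeWarning: Mean of empty slice.
  c,rad=cv2.minEnclosingCircle(S[:,:2].astype(np.float32));print("circ",np.round(c,4),round(rad,4),"mean",S.mean(0).round(4),len(S));return S
  ret = um.true_divide(
Traceback (most recent call last):
IndexError: index -1 is out of bounds for axis 0 with size 0
```

Most likely the arm is blocking the top camera. I'll move further away and look again.

Emit:
apply_moves --pt "78 -0.1 -0.6 0 0" --pt "78 -0.1 -0.6 0 0" --pt "78 -0.1 -0.6 0 0" --pt "78 0 -0.6 0 0" --pt "78 0 -0.3 0 0" --pt "78 0 0 0 0" --pt "78 0 0 0 0"

```text
clock: 20.75
position: [0.4647, -0.1607, 0.1939]
ee_rot: [-3.126, -0.308, 0.0]
force: [0.1, 0.4, 0.0]
width: 0.783
gripper_force: 0.0
```

```bash
python3 - <<'E'
from h import *
pose();im,d,P=grab("top")
im2,_,_=grab("scene")
cv2.imwrite("pics/f.png",np.hstack([cv2.resize(im[165:245,195:275,::-1],(400,400),interpolation=3),cv2.resize(im2[190:290,180:280,::-1],(400,400),interpolation=3)]))
S=circ(P,(.5543,.191),.06,.081,.026)
if len(S):print(np.percentile(S[:,2],[5,50,95]),np.linalg.lstsq(np.c_[S[:,:2],np.ones(len(S))],S[:,2],rcond=None)[0][:2])
E
```

```text
t 20.75 p [ 0.4647 -0.1607  0.1939] yaz -78.7 tilt 0.04 w 0.783 F [0.1 0.4 0. ] gf 0.0
circ [0.5544 0.1908] 0.0259 mean [0.5544 0.1911 0.0736] 396
[0.07119842 0.07360517 0.0761528 ] [-0.00153454 -0.00031387]
```

View pics/f.png

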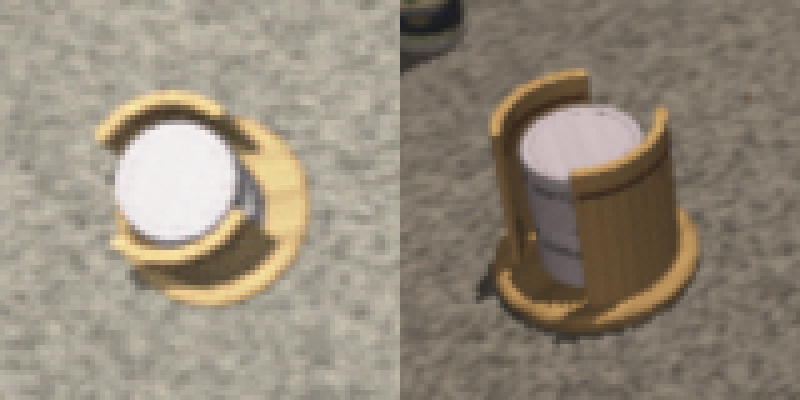

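The two crops show both tins stacked flat, with the top at z = 0.0736 against 0.074 for the line. I hand it in.

```bash
python3 -c "
from cell import arm
print(arm.sign_off())"
```

```text
the job is handed in; nothing more can be done
None
```

Both deep tins are stacked flat in the holder, with the top measured at z = 0.0736 m against 0.074 m for the dark line; I never moved the shallow and turquoise tins, and I handed the job in at about 21 s.

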